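Show the polished face of the black specimen mount to the inspection camera

ROBOT

A 6-joint arm with a two-finger parallel gripper is mounted at the origin on a cart in front of the work surface, level with it; the furniture and walls round the work are solid. World frame = base frame: x ahead of the robot, y to its left, z up, the work surface at z = 0. Lengths are in m, angles in degrees, forces in N, time in s.
With the tool pointing down it reaches from about 0.25 to 0.725 m from the base axis. Payload 9.7 kg.
Tool frame: the origin (TCP) lies at the very end of the fingers, on their centre line; the grasp point (between the pads) lies grasp_offset behind it (grasp_offset is the distance from the TCP to the grasp point, in m); z points along the fingers, y is the line along which they close (so a half turn about z gives the same grasp; the last joint's range is limited). The gripper opens to 85 mm and grips with 20 to 120 N. Pads are 22 mm wide; open, the fingers measure 114 mm over their backs; the gripper's body (76 mm by 85 mm) begins 54 mm behind the grasp point. The pads swing forward as they close: fully open they stand 13 mm farther back than shut.
Start: joints at [-74.427, 4.979, 10.078, 95.1, 0, 90], TCP at [0.148, -0.53, 0.231] pointing down, gripper open.
Joint ranges: [-179.16, 179.16], [-48.56, 103.87], [-65.8, 70.77], [-126.05, 130.52], [-82.76, 87.17], [-180, 180]. Speed limits (degrees/s): [127.2, 127.2, 147.25, 180, 180, 180].

INTERFACE

Orientations are given as [roll, pitch, yaw] about the fixed x, y, z axes, in that order (R = Rz(yaw) Ry(pitch) Rx(roll)).
In Python, from workcell import get_obs, camera, calibration, job_done, recognise, cut_out, mark_of, grasp_offset gives the robot as it stands.
- The arm moves only by the tool servo_tool, never from a script. Its argument "moves" is a list of rows, each a list of 3 entries, a list of its own where there are three numbers: the turn, a rotation vector about the tool's x, y, z in degrees, then the shift along the tool's x, y, z in m, then the opening in per cent of the stroke, from 0 (shut) to 100 (fully open). In form: [[[ax, ay, az], [x, y, z], claw], ...]. A call has 1 to 12 rows; each row shifts and turns the commanded pose from where the row before left it, along the tool's axes as they then stand; what a row does not reach is not made up. A row lasts 1/10 s, in which the tool goes at most 50 mm and 8.59 degrees, less where a joint would pass 70% of its speed; a pose out of reach is approached as far as the arm can. A call is refused whole if a number of a shift passes 0.05 or a number of a turn 8.59, either way. A call with a gripper value outside its range is refused whole. The fingers move at their own pace and stop on an object; "force" is the grip in N (left out, the last holds). Time passes only in rows, so rows that do not move let the fingers close. It gives the time, the measured TCP pose, the force, the opening and the grip force at its end, in the units of the state.
- get_obs(): the state, without advancing time (a new reading comes with each control period).
- camera(name): name is "side" or "top" or "wrist"; returns (picture, depth): 400x640x3 uint8, red, green, blue; 400x640 float32, m along the optical axis (not along the pixel's ray), 0 where there is no reading.
- calibration(name): a dict with "camera_matrix" (3x3 intrinsics, pixels), "dist" ([k1, k2, p1, p2, k3] as OpenCV has them; the pictures are not rectified), "R" (3x3) and "t" (3): a world point X has camera coordinates R X + t. Camera axes: x right, y down, z forward; pixel columns grow to the right and rows downward; lengths in m; the calibration is good to about 2 mm. A picture is of the moment at which its call begins: read the wrist's pose just before it. calibration takes no time and is no camera call; for the wrist camera it gives the pose at the moment of the call.
- job_done(): hands the job in; it is judged then, once.
Trained networks look in the newest picture that a camera, given by its name, has taken for a name from the list of things; names that differ only in an ending like _2 or _b are one class to them, and where a whole thing is asked for, a point or a joint stands for the part that bears it (a point fixed in the world has none). Each returns a list of dicts, best first, with "score" (0 to 1); they miss things now and then, are a little off and sometimes report something else, mostly with a low value. They report only what shows in the picture. A call takes as long as a camera call.
- recognise(name, camera): "xyz" ([x, y, z] in m, in the coordinates of the camera as it stood for that picture, good to about 4 mm: the middle of the surface that is visible of it).
- cut_out(name, camera): "mask" (400x640 bool, what is visible of it).
- mark_of(name, camera): "xyz" ([x, y, z] in m, in the coordinates of the camera as it stood for that picture, good to about 4 mm: a listed point, or the origin of a listed thing).
The state is a dict: "time": time; "q": joint angles; "qd": joint speeds; "joint_efforts": joint torques, N m; "ee_pos": TCP position; "tcp_rot": TCP orientation; "wrist_force": force on the tool from outside, world axes, zero at the start; "torque": the same for the moment, N m; "opening": finger opening in m; "grasp_force": force on a finger pad.
Only numpy, scipy, OpenCV 4.12 (cv2) and the standard library are available. Lean on these libraries where they do the work, as an engineer would, in place of code of your own. Each camera call takes 0.05 s, during which the arm holds its last target. There are 200 camera calls.

TASK

Take the black specimen mount out of the holder and show it to the inspection camera: hold it in the air with its polished underside square to the lens, centred on the lens axis and about 60 mm from the glass, and finish while still holding it there, at rest. The cast resin is brittle, so grip it gently (no more than 20 N per finger); do not touch the camera, and leave the pale mounts and the other things alone.

Things in the scene. Friction and masses are not known exactly. Their poses are not given: they have to be found in the camera images.
- black_mount: black resin specimen mount, the only black one of the three mounts in the holder: a plain disc 30 mm in diameter and 18 mm tall, 20 to 45 g, rigid. Origin: centre of its underside, which is the polished face and lies down on the felt at the start. Its z axis is the disc's axis and points from the polished face to the other, labelled face (up at the start). It stands loose in its pocket and sticks out 11 mm above the holder's top.
- pale_mount_a: pale cream specimen mount, 30 mm in diameter, 14 mm tall, in another pocket of the holder (sticks out 7 mm); stays where it is. Origin: centre of its underside, z up.
- pale_mount_b: second pale cream specimen mount, same as the first, in the third pocket; stays where it is.
- holder: aluminium holder plate, 70 mm (its x) by 190 mm (its y) by 12 mm high, fixed to the worktop. Origin: centre of its underside, on the worktop. Three round pockets 34 mm in diameter in a row along its y, at y = -62, 0 and +62 mm; each is 7 mm deep, floor 5 mm above the worktop. Which mount stands in which pocket varies.
- camera_stand: inspection camera's dark foot, 100 x 110 x 12 mm, fixed to the worktop, with two grey yoke arms (outer width about 95 mm along its y with the black clamping knobs, 102 mm high) that carry the camera head. Origin: centre of its underside. It stands to the right of the holder and its -x side faces roughly to the robot's left (towards the holder).
- lens_front (a point): centre of the front glass of the camera head: white box 44 mm square with a black lens barrel that ends in a ring light 54 mm in diameter. The head is clamped stiffly in the yoke on a level axis 90 mm above the worktop, and the glass is 55.7 mm from that axis. The point's z axis is the optical axis and points out of the lens; it leans from vertical towards the stand's -x side by 0.25 to 0.55 rad, different each time.
- view_point (a point): point on the optical axis 60 mm in front of the glass, where the centre of the polished face has to be; its axes are those of lens_front (z out of the lens), so the mount's z axis is to be parallel to this z, both pointing up and away from the camera.
- grease_tin: round white tin, 53 mm in diameter, 26 mm high, standing on the worktop behind the camera; stays where it is. Origin: centre of its underside.

How it is judged (in metres and radians):
On the way:
1. the black mount is lifted out of its pocket, clear of the holder, in the fingers (z of black_mount in the frame of holder above 0.04 m and contact force between black_mount and the fingers above 0.5 N), for 0.2 s.
At the end, for the whole second after the job is handed in: Fingers hold the black mount still, touching nothing else: centre of its polished face within 12 mm of the point 60 mm before the glass on the lens axis, face towards the lens, its axis within 0.14 rad of the lens axis; pale mounts and tin within 10 mm of their start (distance between black_mount and view_point below 0.012 m and angle between the z axis of black_mount and the z axis of view_point, either way round below 0.14 rad and angle between black_mount's own z axis and vertical below 1.2 rad and contact force between black_mount and the fingers above 0.5 N and contact force between black_mount and camera_stand below 0.1 N and height (world z) of black_mount above 0.1 m and linear speed of black_mount below 0.02 m/s and angular speed of black_mount below 0.2 rad/s and distance of each of pale_mount_a, pale_mount_b, grease_tin from where it was at the start of the episode below 0.01 m); the arm keeps its last pose, push and grip.
It fails at once if the black mount is squeezed with more than 20 N per finger (40 N in all) (contact force between black_mount and the fingers above 40 N).
It fails at once if the camera or its stand is touched by the robot or the mount (contact force between camera_stand and the arm above 0.5 N or contact force between camera_stand and the fingers above 0.5 N or contact force between camera_stand and black_mount above 0.5 N).
It fails at once if a pale mount is moved by more than 10 mm (distance of any of pale_mount_a, pale_mount_b from where it was at the start of the episode above 0.01 m).
It fails at once if the tin is moved by more than 10 mm (distance of grease_tin from where it was at the start of the episode above 0.01 m).
It also fails if it takes over 48 s, if anything falls off the work surface, if the arm or the gripper's body presses on something with over 40 N, if the wrist force passes 120 N, or if a joint passes its speed limit or range.

## Working session

There is one attempt and no reset: what is moved stays moved. The work goes in short steps, Python scripts to look and compute and a tool call to move; the robot and the scene stay as the last step left them, time stands still between calls to the robot, and variables do not carry over. Pictures are saved under pics/ and viewed, at most 10 in all, crops included, and the job is handed in when it is done.

Besides the shell and the picture viewer there is one more tool, called after "Call:" as name(argument=value, ...) on one line, values as JSON. servo_tool: Moves the arm, as the interface text tells. Its arguments: {"type":"object","properties":{"moves":{"type":"array"},"force":{"type":"number"}},"required":["moves"]}

```bash
mkdir -p pics
cat > h.py <<'E'
import numpy as np, cv2
from workcell import *
def cam(name, save=None):
    c=calibration(name); im,d=camera(name)
    if save: cv2.imwrite('pics/'+save+'.png', im[:,:,::-1])
    c={k:np.array(v,float) for k,v in c.items()}
    return c,im,d
def w(c,p): return c['R'].T@(np.array(p)-c['t'])
def px(c,uv,z):
    n=cv2.undistortPoints(np.array(uv,float).reshape(-1,1,2),c['camera_matrix'],c['dist']).reshape(-1,2)
    z=np.atleast_1d(z)
    return (np.c_[n,np.ones(len(n))]*z[:,None]-c['t'])@c['R']
E
cat > a.py <<'E'
from h import *
print(grasp_offset, get_obs())
for n in ['top','side']:
    c,im,d=cam(n,n+'0')
    print(n, 'campos', w(c,[0,0,0]).round(3))
    for t in ['black_mount','pale_mount_a','holder','camera_stand','lens_front','view_point','grease_tin']:
        for f in (recognise,mark_of):
            try: print(t,f.__name__,[(round(r['score'],2),w(c,r['xyz']).round(4).tolist()) for r in f(t,n)][:3])
            except Exception as e: print(t,e)
E
python3 a.py
```

```text
0.0187 {'time': 0.0, 'q': array([-7.44255371e+01,  5.01141858e+00,  1.00333901e+01,  9.50994986e+01,
       -1.46543200e-04,  9.00010861e+01]), 'qd': array([ 0.06423166,  0.08459768, -0.06922917,  0.00542069,  0.01654811,
        0.07138352]), 'joint_efforts': array([ 1.35141348e-03, -5.20400620e+01,  4.64796853e+01,  1.67515530e-02,
        1.65986648e-05,  8.98077388e-06]), 'ee_pos': array([ 0.14760597, -0.52957907,  0.23057049]), 'tcp_rot': array([-1.79922473e+02,  1.48012720e-04,  1.55733770e+01]), 'wrist_force': array([-0.00657133,  0.02757536,  0.25493197]), 'torque': array([ 0.02243078, -0.01257425, -0.00278451]), 'grasp_force': 0.0, 'opening': 0.0855823267919305}
top campos [ 0.434 -0.055  1.412]
black_mount call [(0.68, [0.4729, 0.0664, 0.0225])]
black_mount call [(0.65, [0.4761, 0.0674, 0.0025])]
pale_mount_a call [(0.6, [0.4875, 0.1265, 0.0186]), (0.56, [0.4992, 0.191, 0.0196])]
pale_mount_a call [(0.57, [0.5026, 0.1947, 0.0076]), (0.49, [0.4918, 0.1287, 0.0063])]
holder call [(0.77, [0.4843, 0.131, 0.0096])]
holder call [(0.94, [0.4894, 0.1331, -0.004])]
camera_stand call
[... 589 characters left out ...]
 [(0.49, [0.4963, 0.1841, 0.0225])]
pale_mount_a call [(0.74, [0.5186, -0.2172, 0.138]), (0.48, [0.4967, 0.1895, 0.0053]), (0.45, [0.4911, 0.131, 0.0048])]
holder call [(0.68, [0.4837, 0.1115, 0.0088])]
holder call [(0.55, [0.4845, 0.1298, -0.0032])]
camera_stand call [(0.77, [0.514, -0.2504, 0.0192])]
camera_stand call [(0.65, [0.518, -0.2391, -0.0023]), (0.17, [0.5189, -0.2212, 0.1361])]
lens_front call [(0.93, [0.5211, -0.2498, 0.1148])]
lens_front call [(0.81, [0.518, -0.216, 0.1396])]
view_point call [(0.75, [0.5217, -0.2482, 0.1144])]
view_point call [(0.69, [0.4965, 0.1883, 0.004])]
grease_tin call [(0.75, [0.678, -0.3487, 0.0242])]
grease_tin call [(0.97, [0.6809, -0.3417, -0.0024])]
```

View images.

View pics/top0.png

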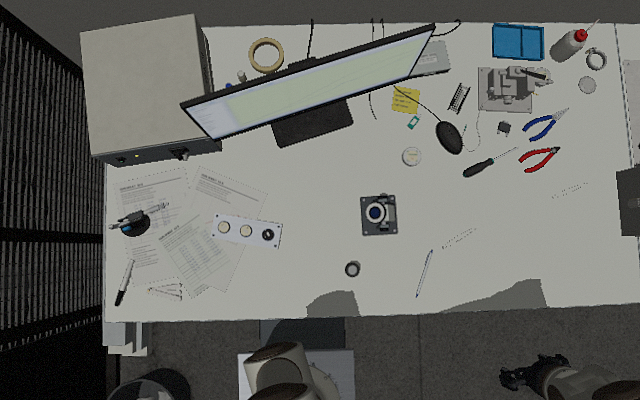

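View pics/side0.png

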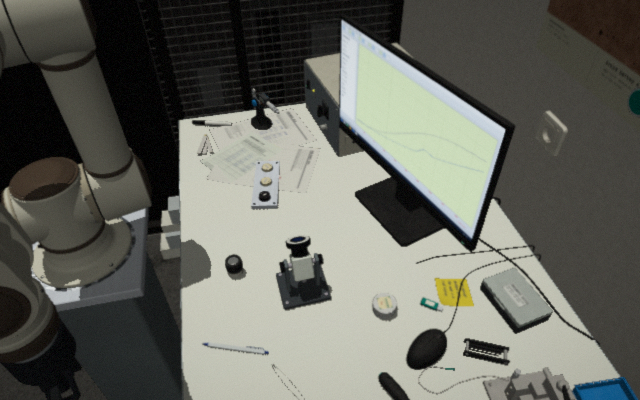

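Top view: the holder is at about (248,231) with the black mount in its right-hand pocket (267,235). The camera head is at (379,214), the tin at (411,156) and a loose dark ring at (353,269). The side view agrees with this, and the lens leans towards the holder (+y).

```bash
cat >> h.py <<'E'
from scipy.spatial.transform import Rotation as Ro
def pose():
    o=get_obs(); return Ro.from_euler('xyz',o['tcp_rot'],degrees=True), np.array(o['ee_pos'])
def plan(Rt,pt,n,start=None):
    """n equal rows, turn then shift in the turned frame"""
    R0,p0=start or pose(); rv=(R0.inv()*Rt).as_rotvec()/n; S=Ro.from_rotvec(rv)
    d=(np.array(pt)-p0)/n; rows=[]; R=R0
    for i in range(n):
        R=R*S; rows.append(R.inv().apply(d))
    print('turn/row deg',np.degrees(rv).round(2)); print(np.array(rows).round(4).tolist())
E
python3 - <<'E'
from h import *
plan(Ro.from_euler('xyz',[180,0,78],degrees=True),[0.4755,0.067,0.16],24)
E
```

```text
turn/row deg [ 0.   0.  -2.6]
[[0.0207, -0.0194, 0.003], [0.0216, -0.0184, 0.003], [0.0224, -0.0174, 0.003], [0.0232, -0.0164, 0.003], [0.0239, -0.0153, 0.003], [0.0246, -0.0142, 0.003], [0.0252, -0.0131, 0.003], [0.0257, -0.0119, 0.003], [0.0263, -0.0107, 0.003], [0.0267, -0.0095, 0.003], [0.0271, -0.0083, 0.003], [0.0275, -0.0071, 0.003], [0.0278, -0.0058, 0.003], [0.028, -0.0046, 0.003], [0.0282, -0.0033, 0.003], [0.0283, -0.002, 0.003], [0.0284, -0.0007, 0.003], [0.0284, 0.0006, 0.003], [0.0283, 0.0019, 0.003], [0.0282, 0.0032, 0.003], [0.028, 0.0044, 0.003], [0.0278, 0.0057, 0.003], [0.0275, 0.007, 0.003], [0.0272, 0.0082, 0.003]]
```

Call:
servo_tool(moves=[[[0,0,-2.6],[0.0207,-0.0194,0.003],100],[[0,0,-2.6],[0.0216,-0.0184,0.003],100],[[0,0,-2.6],[0.0224,-0.0174,0.003],100],[[0,0,-2.6],[0.0232,-0.0164,0.003],100],[[0,0,-2.6],[0.0239,-0.0153,0.003],100],[[0,0,-2.6],[0.0246,-0.0142,0.003],100],[[0,0,-2.6],[0.0252,-0.0131,0.003],100],[[0,0,-2.6],[0.0257,-0.0119,0.003],100],[[0,0,-2.6],[0.0263,-0.0107,0.003],100],[[0,0,-2.6],[0.0267,-0.0095,0.003],100],[[0,0,-2.6],[0.0271,-0.0083,0.003],100],[[0,0,-2.6],[0.0275,-0.0071,0.003],100]], force=20)

```text
time: 2.7
ee_pos: [0.3254, -0.2381, 0.1953]
tcp_rot: [180.0, -0.0, 46.9]
wrist_force: [0.4, -0.1, 0.2]
opening: 0.0856
grasp_force: 0.0
```

Call:
servo_tool(moves=[[[0,0,-2.6],[0.0278,-0.0058,0.003],100],[[0,0,-2.6],[0.028,-0.0046,0.003],100],[[0,0,-2.6],[0.0282,-0.0033,0.003],100],[[0,0,-2.6],[0.0283,-0.002,0.003],100],[[0,0,-2.6],[0.0284,-0.0007,0.003],100],[[0,0,-2.6],[0.0284,0.0006,0.003],100],[[0,0,-2.6],[0.0283,0.0019,0.003],100],[[0,0,-2.6],[0.0282,0.0032,0.003],100],[[0,0,-2.6],[0.028,0.0044,0.003],100],[[0,0,-2.6],[0.0278,0.0057,0.003],100],[[0,0,-2.6],[0.0275,0.007,0.003],100],[[0,0,-2.6],[0.0272,0.0082,0.003],100]])

```text
time: 3.9
ee_pos: [0.5031, 0.0527, 0.1592]
tcp_rot: [180.0, -0.0, 78.1]
wrist_force: [0.2, -0.9, 0.0]
opening: 0.0855
grasp_force: 0.0
```

Call:
servo_tool(moves=[[[0,0,0],[0,0,0],100],[[0,0,0],[0,0,0],100]])

```text
time: 4.1
ee_pos: [0.5024, 0.0518, 0.159]
tcp_rot: [-180.0, 0.0, 78.0]
wrist_force: [-0.7, -0.3, -0.7]
opening: 0.0858
grasp_force: 0.0
```

Run:
```python
from h import *
print(get_obs()['time'],*[get_obs()[k].round(4) for k in('ee_pos','tcp_rot','q')])
c,im,d=cam('wrist','wrist1')
print('cam',w(c,[0,0,0]),c['R'].T[:,2])
for t in ['black_mount','pale_mount_a','holder']:
    for f in (recognise,mark_of):
        print(t,[(round(r['score'],2),w(c,r['xyz']).round(4).tolist()) for r in f(t,'wrist')][:3])
m=cut_out('black_mount','wrist')[0]['mask']
v,u=np.nonzero(m&(d>0)); P=px(c,np.c_[u,v],d[v,u]); print(len(P))
T=P[np.abs(P[:,2]-np.percentile(P[:,2],80))<.003]; print('top z',T[:,2].mean(),'xy mid',(T.min(0)+T.max(0))/2, T.max(0)-T.min(0), cv2.minEnclosingCircle((T[:,:2]*1000).astype(np.float32)))
```

```text
4.1 [0.5024 0.0518 0.159 ] [-1.799557e+02  2.550000e-02  7.801490e+01] [ 5.894900e+00 -1.985100e+00 -5.033900e+00  8.700130e+01 -1.070000e-02
  1.078799e+02]
cam [0.51704476 0.12139773 0.30147114] [-0.06036534 -0.27889425 -0.95842268]
black_mount [(0.96, [0.4758, 0.0704, 0.0241])]
black_mount [(0.6, [0.4729, 0.0653, 0.0072])]
pale_mount_a [(0.94, [0.4946, 0.1877, 0.0219]), (0.72, [0.488, 0.1264, 0.0175])]
pale_mount_a [(0.78, [0.4955, 0.1888, 0.0055]), (0.61, [0.4867, 0.1273, 0.0024])]
holder [(0.66, [0.4841, 0.1276, 0.0149])]
holder [(0.95, [0.488, 0.1264, 0.0018])]
961
top z 0.022756247482892743 xy mid [0.47194117 0.06714915 0.02254539] [0.03010714 0.03006316 0.00440551] ((472.0118713378906, 67.23580932617188), 15.124383926391602)
```

View pics/wrist1.png

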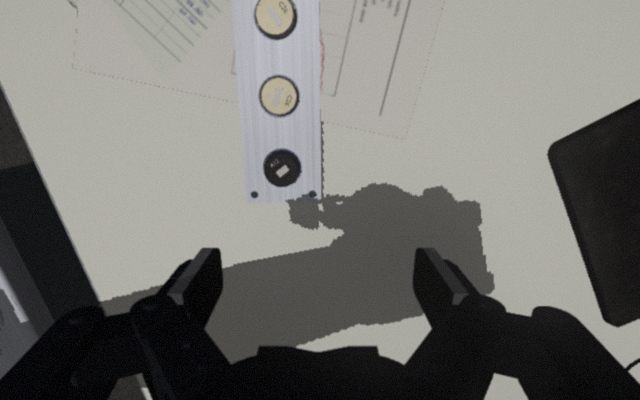

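Wrist view: the black mount is at (282,167) with pale mounts above it at (279,96) and (276,17); the open fingertips are at (208,250) and (428,250). The depth fit gives a top at z=22.8 mm and a radius of 15.1 mm, as it should. Shifts are applied before the turn, so I'm correcting the planner.

```bash
sed -i 's/R=R\*S; rows.append(R.inv().apply(d))/rows.append(R.inv().apply(d)); R=R*S/' h.py
python3 - <<'E'
from h import *
plan(Ro.from_euler('xyz',[180,0,79],degrees=True),[0.4720,0.0672,0.06],5)
E
```

```text
turn/row deg [ 0.   -0.   -0.21]
[[0.0019, -0.0066, 0.0199], [0.0019, -0.0066, 0.0199], [0.0019, -0.0066, 0.0199], [0.0019, -0.0066, 0.0199], [0.002, -0.0066, 0.0199]]
```

Call:
servo_tool(moves=[[[0,0,-0.2],[0.0019,-0.0066,0.02],100],[[0,0,-0.2],[0.0019,-0.0066,0.02],100],[[0,0,-0.2],[0.0019,-0.0066,0.02],100],[[0,0,-0.2],[0.0019,-0.0066,0.02],100],[[0,0,-0.2],[0.002,-0.0066,0.02],100],[[0,0,0],[0,0,0],100],[[0,0,0],[0,0,0],100]])

```text
time: 5.2
ee_pos: [0.4723, 0.0675, 0.0598]
tcp_rot: [180.0, 0.0, 79.0]
wrist_force: [0.6, 0.3, 0.1]
opening: 0.0857
grasp_force: 0.0
```

Run:
```python
from h import *
c,im,d=cam('wrist','wrist2')
m=cut_out('black_mount','wrist')[0]['mask']
v,u=np.nonzero(m&(d>0)); P=px(c,np.c_[u,v],d[v,u])
T=P[np.abs(P[:,2]-np.percentile(P[:,2],80))<.003]; print('top z',T[:,2].mean(), T.max(0)-T.min(0), cv2.minEnclosingCircle((T[:,:2]*1000).astype(np.float32)))
plan(Ro.from_euler('xyz',[180,0,79],degrees=True),[0.4720,0.0672,0.0125],5)
```

```text
top z 0.02270862222641505 [0.02924688 0.0298244  0.00450926] ((472.21240234375, 67.17747497558594), 15.18105697631836)
turn/row deg [ 0.02 -0.01 -0.01]
[[-0.0001, -0.0002, 0.0096], [-0.0001, -0.0002, 0.0096], [-0.0001, -0.0002, 0.0096], [-0.0001, -0.0002, 0.0096], [-0.0001, -0.0002, 0.0096]]
```

View pics/wrist2.png

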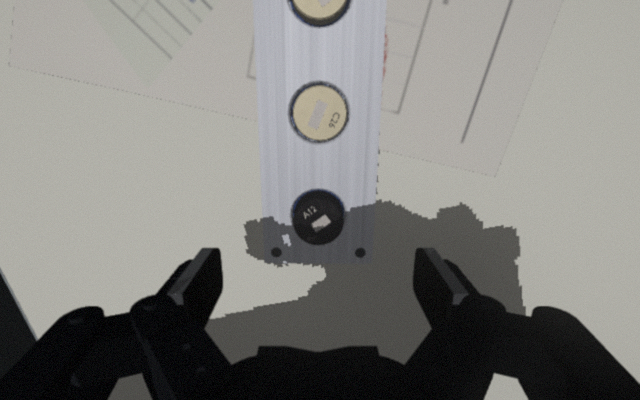

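Wrist view: the black mount at (318,217) lies midway between the fingertips at (212,250) and (428,250). The second measurement agrees to within 0.2 mm, so I'm descending and closing in steps.

Call:
servo_tool(moves=[[[0,0,0],[0,0,0.0095],100],[[0,0,0],[0,0,0.0095],100],[[0,0,0],[0,0,0.0095],100],[[0,0,0],[0,0,0.0095],100],[[0,0,0],[0,0,0.0093],80],[[0,0,0],[0,0,0],60],[[0,0,0],[0,0,0],50],[[0,0,0],[0,0,0],45],[[0,0,0],[0,0,0],42],[[0,0,0],[0,0,0],40],[[0,0,0],[0,0,0],38]], force=20)

```text
time: 6.4
ee_pos: [0.4723, 0.0676, 0.0122]
tcp_rot: [180.0, -0.0, 79.0]
wrist_force: [0.3, -0.3, 0.3]
opening: 0.0328
grasp_force: 0.0
```

Call:
servo_tool(moves=[[[0,0,0],[0,0,0],37],[[0,0,0],[0,0,0],36],[[0,0,0],[0,0,0],35],[[0,0,0],[0,0,0],34],[[0,0,0],[0,0,0],34],[[0,0,0],[0,0,0],34]])

```text
time: 7.0
ee_pos: [0.4722, 0.0676, 0.0122]
tcp_rot: [180.0, -0.0, 79.0]
wrist_force: [-0.6, -0.2, 3.0]
opening: 0.0298
grasp_force: 16.7
```

Call:
servo_tool(moves=[[[0,0,0],[0,0,-0.003],34],[[0,0,0],[0,0,-0.006],34],[[0,0,0],[0,0,-0.012],34],[[0,0,0],[0,0,-0.02],34],[[0,0,0],[0,0,-0.025],34],[[0,0,0],[0,0,-0.025],34],[[0,0,0],[0,0,-0.025],34],[[0,0,0],[0,0,-0.025],34],[[0,0,0],[0,0,-0.025],34],[[0,0,0],[0,0,-0.025],34],[[0,0,0],[0,0,-0.025],34],[[0,0,0],[0,0,-0.02],34]])

```text
time: 8.2
ee_pos: [0.4721, 0.0676, 0.2505]
tcp_rot: [179.9, -0.0, 79.0]
wrist_force: [-0.2, -0.1, 0.8]
opening: 0.0297
grasp_force: 16.6
```

Run:
```python
from h import *
print(pose()[1],get_obs()['q'].round(1))
c,im,d=cam('wrist','wrist3')
print('cam',w(c,[0,0,0]),c['R'].T[:,2])
for t in ['black_mount','lens_front','view_point','camera_stand']:
    print(t,[(round(r['score'],2),w(c,r['xyz']).round(4).tolist()) for r in mark_of(t,'wrist')][:3])
```

```text
[0.47212613 0.06757807 0.25054031] [  8.1  -4.6   2.6  97.1   0.  109.2]
cam [0.48520606 0.13732644 0.39306747] [-0.05310394 -0.27933955 -0.95872279]
black_mount [(0.84, [0.4735, 0.0696, 0.2473])]
lens_front []
view_point []
camera_stand []
```

View pics/wrist3.png

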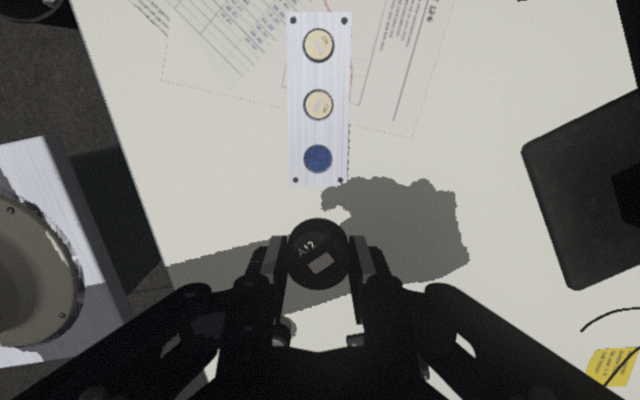

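Wrist view: the black mount is held at (318,254) between the pads, label up and level. Its pocket (318,158) is empty and both pale mounts are still in place. Next I'll take a close look at the lens.

Run:
```python
from h import *
plan(Ro.from_euler('xyz',[180,0,88],degrees=True),[0.52,-0.07,0.29],10)
```

```text
turn/row deg [-0.   0.  -0.9]
[[-0.0126, 0.0073, -0.0042], [-0.0127, 0.0071, -0.0042], [-0.0128, 0.0069, -0.0042], [-0.0129, 0.0067, -0.0042], [-0.013, 0.0065, -0.0042], [-0.0131, 0.0063, -0.0042], [-0.0132, 0.0061, -0.0042], [-0.0133, 0.0059, -0.0042], [-0.0134, 0.0057, -0.0042], [-0.0135, 0.0055, -0.0042]]
```

Call:
servo_tool(moves=[[[0,0,-0.9],[-0.0126,0.0073,-0.004],34],[[0,0,-0.9],[-0.0127,0.0071,-0.004],34],[[0,0,-0.9],[-0.0128,0.0069,-0.004],34],[[0,0,-0.9],[-0.0129,0.0067,-0.004],34],[[0,0,-0.9],[-0.013,0.0065,-0.004],34],[[0,0,-0.9],[-0.0131,0.0063,-0.004],34],[[0,0,-0.9],[-0.0132,0.0061,-0.004],34],[[0,0,-0.9],[-0.0133,0.0059,-0.004],34],[[0,0,-0.9],[-0.0134,0.0057,-0.004],34],[[0,0,-0.9],[-0.0135,0.0055,-0.004],34],[[0,0,0],[0,0,0],34],[[0,0,0],[0,0,0],34]])

```text
time: 9.65
ee_pos: [0.5196, -0.0698, 0.2871]
tcp_rot: [-179.9, -0.0, 87.9]
wrist_force: [0.2, -0.1, -0.1]
opening: 0.0291
grasp_force: 16.6
```

Run:
```python
from h import *
print(pose()[1])
c,im,d=cam('wrist','wrist4')
for t in ['lens_front','view_point','camera_stand']:
    print(t,[(round(r['score'],2),w(c,r['xyz']).round(4).tolist()) for r in mark_of(t,'wrist')][:3])
for t in ['lens_front','camera_stand']:
    for r in cut_out(t,'wrist')[:1]: 
        v,u=np.nonzero(r['mask']); print(t,r['score'],len(u),u.min(),u.max(),v.min(),v.max())
np.savez('w4.npz',im=im,d=d,**c)
v,u=np.nonzero(d>0); P=px(c,np.c_[u,v],d[v,u])
s=(P[:,2]>.115)&(np.hypot(P[:,0]-.52,P[:,1]+.215)<.05)&(P[:,2]<.17)
P=P[s]; print(len(P), P.min(0),P.max(0)); np.save('lens.npy',np.c_[P,u[s],v[s]])
```

```text
[ 0.5195927  -0.06977646  0.28707471]
lens_front [(0.61, [0.5154, -0.2202, 0.1412])]
view_point [(0.94, [0.5146, -0.189, 0.1919])]
camera_stand [(0.71, [0.514, -0.1899, 0.1925])]
lens_front 0.85 2128 296 346 287 339
camera_stand 0.92 3126 282 354 275 339
2083 [ 0.49047849 -0.24081343  0.11691895] [ 0.54328055 -0.19479234  0.15136941]
```

View pics/wrist4.png

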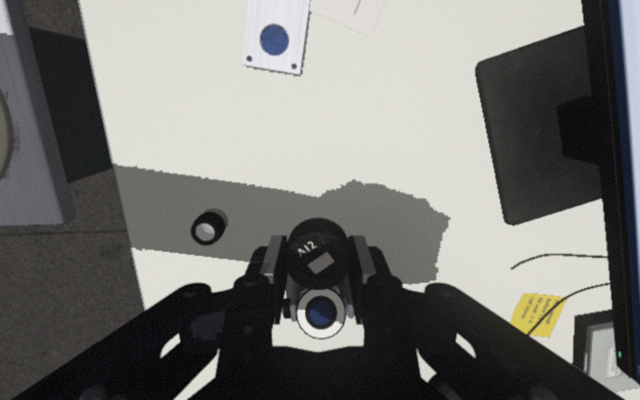

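Wrist view: the lens ring shows clearly between the fingers, centred near (320,313), and the mount at (318,253) is still held. Now I'll fit the ring plane.

Run:
```python
from h import *
A=np.load('lens.npy'); z=np.load('w4.npz'); im=z['im']; P=A[:,:3]; u,v=A[:,3].astype(int),A[:,4].astype(int)
rng=np.random.default_rng(0); best=0
for _ in range(500):
    a=P[rng.choice(len(P),3,False)]; n=np.cross(a[1]-a[0],a[2]-a[0]); n/=np.linalg.norm(n)+1e-9
    s=np.abs((P-a[0])@n)<.0015
    if s.sum()>best: best,S=s.sum(),s
for k in range(5):
    m=P[S].mean(0); n=np.linalg.svd(P[S]-m,full_matrices=False)[2][2]; n*=np.sign(n[2]); S=np.abs((P-m)@n)<.002
Q=P[S]; ex=np.cross([0,1,0],n); ex/=np.linalg.norm(ex); ey=np.cross(n,ex)
q=np.c_[(Q-m)@ex,(Q-m)@ey]; (cx,cy),r=cv2.minEnclosingCircle((q*1000).astype(np.float32))
C=m+cx/1000*ex+cy/1000*ey
print('plane pts',S.sum(),'n',n.round(3),'lean',np.arccos(n[2]),'az',np.degrees(np.arctan2(n[1],n[0])),'C',C.round(4),'r',r)
print('lean from height',np.arccos((C[2]-.09)/.0557),'offset from plane of others',np.percentile((P-m)@n,[1,5,25,50,75,95,99]).round(4))
# white ring pixels -> independent: centroid of bright pixels on plane
b=S&(im[v,u].min(1)>120); q=np.c_[(P[b]-m)@ex,(P[b]-m)@ey]; (cx,cy),r=cv2.minEnclosingCircle((q*1000).astype(np.float32)); print('bright',b.sum(),(m+cx/1000*ex+cy/1000*ey).round(4),r)
# foot outline from top picture
c,im,d=cam('top')
v,u=np.mgrid[170:260,340:420].reshape(2,-1); k=d[v,u]>0; v,u=v[k],u[k]; T=px(c,np.c_[u,v],d[v,u])
f=(np.abs(T[:,2]-.012)<.006)&(im[v,u].max(1)<90)
print('foot',f.sum(),cv2.minAreaRect((T[f,:2]*1000).astype(np.float32)))
print([(round(r['score'],2),w(c,r['xyz']).round(4).tolist()) for r in mark_of('lens_front','top')][:1])
```

```text
plane pts 2021 n [-0.015  0.486  0.874] lean 0.5078611582750617 az 91.71976132501138 C [ 0.5165 -0.2161  0.138 ] r 26.862791061401367
lean from height 0.5325462056313456 offset from plane of others [-0.0024 -0.0015 -0.0006  0.      0.0006  0.0014  0.0019]
bright 553 [ 0.5173 -0.218   0.1391] 25.90944480895996
foot 585 ((491.0167236328125, -236.89488220214844), (111.22159576416016, 183.60296630859375), 75.24907684326172)
[(0.83, [0.5215, -0.2114, 0.1358])]
```

Run:
```python
from h import *
n=np.array([-.015,.492,.870]); n/=np.linalg.norm(n)
R0,p=pose(); z0=R0.apply([0,0,1]); ax=np.cross(z0,-n); Rt=Ro.from_rotvec(ax/np.linalg.norm(ax)*np.arccos(z0@-n))*R0
V=np.array([.517,-.1865,.1907])
np.savez('goal.npz',q=Rt.as_quat(),p=V+.0072*n,n=n,V=V); plan(Rt,V+.0072*n,16)
```

```text
turn/row deg [-0.12 -1.84 -0.  ]
[[-0.0071, 0.0001, 0.0057], [-0.0069, 0.0001, 0.0059], [-0.0067, 0.0, 0.0061], [-0.0065, 0.0, 0.0063], [-0.0063, 0.0, 0.0066], [-0.0061, -0.0, 0.0068], [-0.0059, -0.0, 0.0069], [-0.0056, -0.0, 0.0071], [-0.0054, -0.0, 0.0073], [-0.0052, -0.0001, 0.0075], [-0.0049, -0.0001, 0.0076], [-0.0047, -0.0001, 0.0078], [-0.0044, -0.0001, 0.0079], [-0.0042, -0.0001, 0.0081], [-0.0039, -0.0001, 0.0082], [-0.0036, -0.0002, 0.0083]]
```

Call:
servo_tool(moves=[[[-0.12,-1.84,0],[-0.0071,0,0.0057],34],[[-0.12,-1.84,0],[-0.0069,0,0.0059],34],[[-0.12,-1.84,0],[-0.0067,0,0.0061],34],[[-0.12,-1.84,0],[-0.0065,0,0.0063],34],[[-0.12,-1.84,0],[-0.0063,0,0.0066],34],[[-0.12,-1.84,0],[-0.0061,0,0.0068],34],[[-0.12,-1.84,0],[-0.0059,0,0.0069],34],[[-0.12,-1.84,0],[-0.0056,0,0.0071],34],[[-0.12,-1.84,0],[-0.0054,0,0.0073],34],[[-0.12,-1.84,0],[-0.0052,0,0.0075],34]])

```text
time: 11.05
ee_pos: [0.5179, -0.1409, 0.231]
tcp_rot: [178.7, 18.5, 87.8]
wrist_force: [-0.4, 0.4, -0.8]
opening: 0.0294
grasp_force: 16.6
```

Call:
servo_tool(moves=[[[-0.12,-1.84,0],[-0.0049,0,0.0076],34],[[-0.12,-1.84,0],[-0.0047,0,0.0078],34],[[-0.12,-1.84,0],[-0.0044,0,0.0079],34],[[-0.12,-1.84,0],[-0.0042,0,0.0081],34],[[-0.12,-1.84,0],[-0.0039,0,0.0082],34],[[-0.12,-1.84,0],[-0.0036,0,0.0083],34],[[0,0,0],[0,0,0],34],[[0,0,0],[0,0,0],34],[[0,0,0],[0,0,0],34]])

```text
time: 11.95
ee_pos: [0.5178, -0.183, 0.1976]
tcp_rot: [177.8, 29.4, 87.4]
wrist_force: [0.9, -0.8, -0.3]
opening: 0.0297
grasp_force: 16.6
```

Run:
```python
from h import *
g=np.load('goal.npz'); R,p=pose(); print(get_obs()['time'],p,g['p'],'ang err',np.degrees((R.inv()*Ro.from_quat(g['q'])).as_rotvec()))
plan(Ro.from_quat(g['q']),g['p'],1)
for n in ['wrist','side','top']:
    c,im,d=cam(n,n+'5')
    for t in ['black_mount','lens_front','view_point']:
        print(n,t,[(round(r['score'],2),w(c,r['xyz']).round(4).tolist()) for r in mark_of(t,n)][:2])
    if n=='wrist':
        r=cut_out('black_mount',n)
        if r:
            v,u=np.nonzero(r[0]['mask']&(d>0)); P=px(c,np.c_[u,v],d[v,u]); a=(P-g['V'])@g['n']; print('height over V',np.percentile(a,[5,50,95]))
            T=P[np.abs(a-np.percentile(a,70))<.004]; m=T.mean(0); nn=np.linalg.svd(T-m,full_matrices=False)[2][2]; nn*=np.sign(nn[2]); print('top plane n',nn,'vs',g['n'],'centroid->V',m-.018*g['n']-g['V'],len(T))
im=np.vstack([cv2.imread('pics/wrist5.png')[150:400,150:490],cv2.resize(cv2.imread('pics/side5.png')[180:320,220:390],(340,280))]); cv2.imwrite('pics/final.png',im)
```

```text
11.95 [ 0.51777957 -0.18299747  0.1976224 ] [ 0.51689196 -0.18295616  0.19696654] ang err [ 0.01973527 -0.03519773 -0.03348784]
turn/row deg [ 0.02 -0.04 -0.03]
[[0.0003, -0.0009, 0.0005]]
wrist black_mount [(0.58, [0.5189, -0.1885, 0.1917])]
wrist lens_front [(0.58, [0.5204, -0.2142, 0.1436])]
wrist view_point []
height over V [0.00474771 0.0174364  0.01850435]
top plane n [-0.01415581  0.51218704  0.85875727] vs [-0.01500609  0.49219963  0.870353  ] centroid->V [ 0.00035869  0.0003914  -0.00076018] 3192
side black_mount [(0.57, [0.5207, -0.1833, 0.1886])]
side lens_front [(0.62, [0.5173, -0.2177, 0.1397])]
side view_point []
top black_mount [(0.49, [0.5186, -0.1872, 0.1883])]
top lens_front []
top view_point [(0.9, [0.5146, -0.1801, 0.1857])]
```

View pics/final.png

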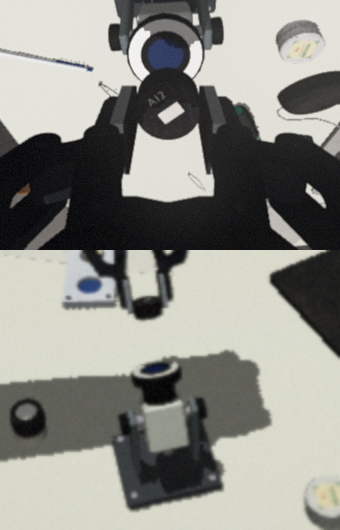

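The final views show the mount held in the air square in front of the lens. In the wrist crop the mount is at (168,103) and the lens ring behind it at (166,52). Depth puts it within 1 mm and about 1.4° of the goal, and everything is at rest.

```bash
python3 -c "
from workcell import *
print(job_done())"
```

```text
the job is handed in; nothing more can be done
None
```

The job is handed in: the black mount is held still about 60 mm in front of the lens, within about 1 mm and 1.4° of the measured target, at 16.6 N per finger; the judge's result was not returned.

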